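# Change the accumulator on the seal-check station and hold the next one down on the seal

## Robot

A 6-joint arm with a two-finger parallel gripper is mounted at the origin on the work surface. World frame = base frame: x ahead of the robot, y to its left, z up, the work surface at z = 0. Lengths are in m, angles in rad, forces in N, time in s.
With the tool pointing down it reaches from about 0.35 to 0.975 m from the base axis. Payload 4.9 kg.
Tool frame: the origin (TCP) lies midway between the tips of the shut fingers; the grasp point (between the pads) lies 19 mm behind it; z points along the fingers, x is the direction in which the jaws open and shut, and the axes are right-handed (so a half turn about z gives the same grasp; the last joint's range is limited). The gripper opens to 85 mm and grips with 20 to 120 N. Pads are 22 mm wide; open, the fingers measure 114 mm over their backs; the gripper's body (76 mm by 85 mm) begins 54 mm behind the grasp point. The pads swing forward as they close: fully open they stand 13 mm farther back than shut.
Start: joints at [1.127, 0.053, 1.613, -0, 1.476, -0.119], TCP at [0.199, 0.592, 0.231] pointing down, gripper open.
Joint ranges: [-3.01, 3.01], [-1.01, 2.22], [0.06, 2.58], [-1.02, 4.17], [0.09, 2.62], [-3.14, 3.14]. Speed limits (rad/s): [2.57, 2.57, 3.14, 3.14, 3.14, 3.14].

## Interface

Orientations are given as a rotation vector (axis times angle).
In Python, from station import ctrl gives the robot as it stands.
- The arm moves only by the tool step_arm, never from a script. Its argument "increments" is text: rows parted by semicolons, each of 6 numbers parted by spaces: the shift along the tool's x, y, z as a fraction of full scale, then the turn, a rotation vector about the tool's x, y, z as a fraction of full scale. In form: x y z rx ry rz; .... A call has 1 to 12 rows; each row shifts and turns the commanded pose from where the row before left it, along the tool's axes as they then stand; what a row does not reach is not made up. Full scale, the value 1, is 0.025 m for a shift and 0.1 rad for a turn. A row lasts 1/12 s, in which the tool goes at most 41.7 mm and 7.16 degrees, less where a joint would pass 70% of its speed; a pose out of reach is approached as far as the arm can. A call with a number of a shift or a turn outside -1 to 1 is refused whole. A call with a gripper value outside its range is refused whole. "fingers" is the opening, from -1 (shut) to 1 (fully open), so that 0 is half open, set as the call begins (left out, the last holds). The fingers move at their own pace and stop on an object; "newtons" is the grip in N (left out, the last holds). Time passes only in rows, so rows that do not move let the fingers close. It gives the time, the measured TCP pose, the force and the opening at its end, in the units of the state.
- ctrl.get_obs(): the state, without advancing time (a new reading comes with each control period).
- ctrl.get_image(name): name is "scene" or "top"; returns a dict with "pixels" (400x640x3 uint8, red, green, blue), "intrinsics" (3x3 intrinsics, pixels), "eye" and "orientation" of the camera in the world. Camera axes: x right, y down, z forward; pixel columns grow to the right and rows downward; lengths in m; the calibration is good to about 2 mm. A picture is of the moment at which its call begins. There is no depth.
- ctrl.finish_job(): hands the job in, once; it reports no verdict.
The state is a dict: "t": time; "q": joint angles; "dq": joint speeds; "effort": joint torques, N m; "tool_pos": TCP position; "tool_rot": TCP orientation; "contact_force": force on the tool from outside, world axes, zero at the start; "wrist_torque": the same for the moment, N m; "opening": finger opening in m.
Only numpy, scipy, OpenCV 4.12 (cv2) and the standard library are available. Lean on these libraries where they do the work, as an engineer would, in place of code of your own. Each camera call takes 0.05 s, during which the arm holds its last target.

## Task

The accumulator in the blue sprung ring of the seal-check station has been tested: lift it out and stand it upright on the green mat, midway between the two finished ones and in line with them, setting it down without dropping it. Then take the next accumulator from the blue tray, set it foot down in the ring and press it down against the springs until its foot is firmly on the rubber seal of the nozzle, and finish while still holding it pressed down there: do not let go. Leave everything else on the bench where it is.

Things in the scene. Friction and masses are not known exactly. Their poses are not given: they have to be found in the camera images.
- tested: The tested accumulator, a round grey steel bottle 114 mm tall, about 0.65 kg: hexagonal foot (37 mm over corners, flat underside) up to 18 mm, 64 mm sphere centred at 44 mm, black upright cylindrical cap 28 mm thick from 81 to 114 mm (grip here). Origin: centre of its underside, z up. At the start it rests upright in the ring of the station, its underside 23 mm below the top of the ring, 89 mm above the bench.
- next: The next accumulator, a round grey steel bottle 114 mm tall, about 0.65 kg: hexagonal foot (37 mm over corners, flat underside) up to 18 mm, 64 mm sphere centred at 44 mm, black upright cylindrical cap 28 mm thick from 81 to 114 mm (grip here). Origin: centre of its underside, z up. At the start it stands upright in the blue tray, its underside 5 mm above the bench.
- station: Seal-check station, fixed: white housing, aluminium deck 60 mm above the bench, gauge (top at 115 mm) 94 mm in front of the nest. Origin: on the axis of the nest, at bench height; z up, x to its rear (housing x -115 to +85, y -80 to +80 mm). Three 8 mm steel guide pins with coil springs, 46 mm from the axis, top at 118 mm, carry the ring.
- ring (a joint): How far the sprung ring is pressed down, m: 0 up (also with an accumulator resting in it), 0.016 when the accumulator's foot meets the seal. Springs push up 9 N at 0, plus 0.6 N per mm (18.6 N at 16 mm). Accumulator (6.4 N) and ring (1.2 N) weigh on them, so the hand adds about 11 N to reach the seal and a few newtons more to bear on it firmly (15 to 20 N in all).
- ring_top (a point): Centre of the top edge of the blue sprung ring, 112 mm above the bench when up; moves with the ring. Hole 48 mm, outside 76 mm, 10 mm high. An accumulator's sphere rests in the hole and centres itself, its underside 23 mm below this point; its foot passes the hole with 5 mm to spare all round.
- seal: Steel nozzle with a black rubber seal face, 26 mm diameter, upright on the axis of the nest, fixed. Origin: centre of its top face, 73 mm above the bench, where the underside of an accumulator pressed down comes to bear.
- mat: Green mat for finished units, 320 x 120 mm, 4 mm thick, fixed on the bench. Origin: centre of its underside; x along its length. The two finished accumulators stand on its length axis, 100 mm either side of its centre, so that the middle of the gap is the centre of the mat.
- done_near: A finished accumulator, a round grey steel bottle 114 mm tall, about 0.65 kg: hexagonal foot (37 mm over corners, flat underside) up to 18 mm, 64 mm sphere centred at 44 mm, black upright cylindrical cap 28 mm thick from 81 to 114 mm (grip here). Origin: centre of its underside, z up. It stands on the green mat, at x = -100 mm of the mat.
- done_far: A finished accumulator, a round grey steel bottle 114 mm tall, about 0.65 kg: hexagonal foot (37 mm over corners, flat underside) up to 18 mm, 64 mm sphere centred at 44 mm, black upright cylindrical cap 28 mm thick from 81 to 114 mm (grip here). Origin: centre of its underside, z up. It stands on the green mat, at x = +100 mm of the mat.
- tray: Blue open tray 240 x 180 mm, 45 mm high, floor and walls 5 mm thick, fixed on the bench. Origin: centre of its underside; x along its length. The next accumulator and a loose coupling stand in it.
- adapter: Bystander: steel hexagonal coupling, 25 mm thick, 46 mm tall, upright in the blue tray, at least 75 mm from the next accumulator. Origin: centre of its underside.
- block_a: Bystander: aluminium valve block 85 x 75 x 36 mm with two upright steel couplings, 92 mm tall, at the back of the bench. Origin: centre of its underside.
- block_b: Bystander: another valve block like it, at the back of the bench. Origin: centre of its underside.
- jar: Bystander: white jar with blue lid, 52 mm diameter, 75 mm tall, at the back of the bench. Origin: centre of its underside.
Not all that is in view belongs to the job. Leave any orange, pink or yellow look-alike of the tested alone.

How it is judged:
By the outcome, as a careful person would: the job done as asked, in the order asked, and still so for the second after the job is handed in, while the arm keeps its last pose, push and grip.
It also fails if it takes over 58 s, if anything falls off the work surface, if the arm or the gripper's body presses on something with over 40 N, if the wrist force passes 120 N, or if a joint passes its speed limit or range.

## Working session

There is one attempt and no reset: what is moved stays moved. The work goes in short steps, Python scripts to look and compute and a tool call to move; the robot and the scene stay as the last step left them, time stands still between calls to the robot, and variables do not carry over. Pictures are saved under pics/ and viewed, and the job is handed in when it is done.

Besides the shell and the picture viewer there is one more tool, called by a JSON object that holds its "method" and its "body", one argument or row to a line. step_arm: Moves the arm, as the interface text tells. Shift numbers are shares of 0.025 m and turn numbers shares of 0.1 rad, none past 1 either way. Its arguments: {"type":"object","properties":{"increments":{"type":"string"},"fingers":{"type":"number"},"newtons":{"type":"number"}},"required":["increments"]}

```bash
ls; mkdir -p pics; python3 - <<'E'
from station import ctrl
import cv2,numpy as np
o=ctrl.get_obs()
for k in o: print(k,np.round(o[k],4))
for n in("scene","top"):
    r=ctrl.get_image(n); cv2.imwrite(f"pics/{n}0.png",r["pixels"][...,::-1]); print(n,np.round(r["intrinsics"],1).tolist(),np.round(r["eye"],4),np.round(r["orientation"],4).tolist())
E
```

```text
pics
t 0.0
q [ 1.127   0.0533  1.6143  0.      1.476  -0.119 ]
dq [ 0.0009  0.0008 -0.0008  0.0011  0.0012  0.0004]
effort [-1.40000e-03 -3.93688e+01 -3.70174e+01 -2.00000e-04  7.10000e-03
 -0.00000e+00]
tool_pos [0.1992 0.5918 0.2301]
tool_rot [ 2.5506  1.8325 -0.0028]
contact_force [-0.0776 -0.1242 -0.0944]
wrist_torque [-0.0246 -0.0189  0.0361]
opening 0.0853
scene [[364.2, 0.0, 312.7], [0.0, 364.2, 198.8], [0.0, 0.0, 1.0]] [ 1.1824 -0.2786  0.6519] [-1.9954, -1.2024, 0.595]
top [[447.5, 0.0, 319.5], [0.0, 447.5, 200.0], [0.0, 0.0, 1.0]] [0.4593 0.0051 1.165 ] [-2.167, 2.1794, -0.1021]
```

View pics/scene0.png

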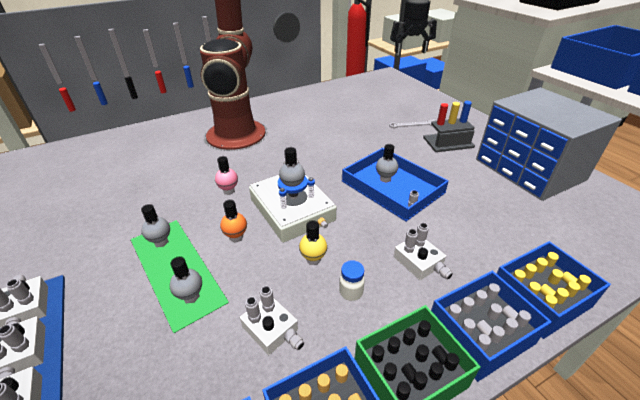

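View pics/top0.png

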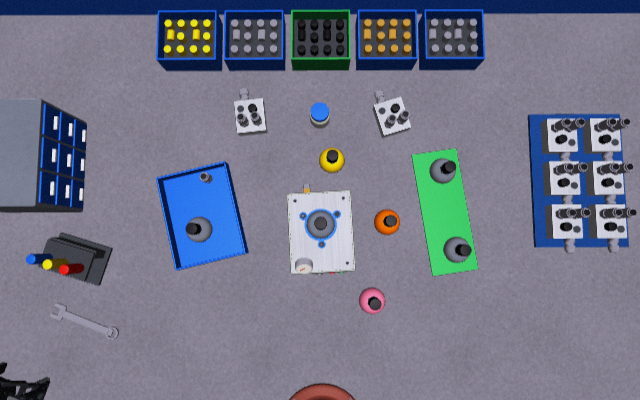

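The scene view shows the tested unit in the ring at about (291,170), the next one in the tray at (387,160), and the finished ones at (155,228) and (184,280). In the top view these are at (320,223), (197,229), (443,170) and (457,249). Orange, pink and yellow look-alikes stand near the station. I'll measure next.

```bash
cat > h.py <<'E'
import numpy as np,cv2
from scipy.spatial.transform import Rotation as R
def cam(r): return np.array(r["intrinsics"]),np.array(r["eye"]),R.from_rotvec(np.array(r["orientation"]).ravel()) if np.size(r["orientation"])==3 else R.from_matrix(r["orientation"])
def ray(r,p):
    K,e,o=cam(r); d=o.apply(np.linalg.inv(K)@[p[0],p[1],1.]); return e,d/np.linalg.norm(d)
def plane(r,p,z):
    e,d=ray(r,p); return e+d*(z-e[2])/d[2]
def proj(r,P):
    K,e,o=cam(r); c=K@o.inv().apply(np.array(P)-e); return c[:2]/c[2]
def tri(r1,p1,r2,p2):
    e1,d1=ray(r1,p1);e2,d2=ray(r2,p2)
    s=np.linalg.lstsq(np.c_[d1,-d2],e2-e1,rcond=None)[0]
    a=e1+s[0]*d1;b=e2+s[1]*d2
    return (a+b)/2,np.linalg.norm(a-b)
def blobs(m,lo=20,hi=1e9):
    n,l,s,c=cv2.connectedComponentsWithStats(m.astype(np.uint8)); return [(i,s[i],c[i]) for i in range(1,n) if lo<=s[i][4]<=hi],l
E
python3 - <<'E'
from h import *; from station import ctrl
import pickle
S=ctrl.get_image("scene");T=ctrl.get_image("top");pickle.dump((S,T),open("im0.pkl","wb"))
for n,r,roi in(("S",S,(130,130,440,330)),("T",T,(150,120,490,320))):
    x0,y0,x1,y1=roi;im=r["pixels"].astype(int);hsv=cv2.cvtColor(r["pixels"],cv2.COLOR_RGB2HSV)
    sub=im[y0:y1,x0:x1]; h=hsv[y0:y1,x0:x1]
    bl,l=blobs(sub.max(2)<45,15)
    print(n,"black");[print(s[:5]+[x0,y0,0,0,0],np.round(c+[x0,y0],1)) for i,s,c in bl]
    g=(h[...,0]>50)&(h[...,0]<75)&(h[...,1]>120)
    b=(h[...,0]>100)&(h[...,0]<120)&(h[...,1]>150)&(h[...,2]>60)
    for nm,m in(("green",g),("blue",b)):
        bl,l=blobs(m,30)
        for i,s,c in bl:
            ct=max(cv2.findContours((l==i).astype(np.uint8),0,2)[0],key=len)
            q=cv2.minAreaRect(ct); print(nm,s[4],np.round(c+[x0,y0],1),np.round(cv2.boxPoints(q)+[x0,y0],1).tolist())
    cv2.imwrite(f"pics/crop{n}.png",cv2.resize(r["pixels"][y0:y1,x0:x1,::-1],None,fx=2.3,fy=2.3,interpolation=2))
E
```

```text
S black
[384 145  10  15 118] [388.3 151.6]
[285 148  11  18 163] [290.3 156. ]
[218 157  11  15 122] [223.  163.8]
[289 194   9   3  18] [292.9 194.6]
[224 201  13  17 170] [229.9 208.8]
[142 205  15  18 192] [149.2 213.3]
[307 221  12  20 197] [312.5 230.1]
[418 248   9  11  76] [422.4 253.4]
[171 257  17  22 251] [179.5 267.3]
[263 288   6   5  24] [265.4 289.5]
[248 298   7   6  27] [250.9 300.3]
[263 317  11  13 101] [267.8 322.9]
[418 321  13   9  89] [424.2 325.3]
green 4179 [177.7 277.2] [[130.1, 239.3], [186.9, 213.1], [229.6, 305.6], [172.8, 331.9]]
green 646 [414.7 319.9] [[380.0, 306.0], [439.0, 306.0], [439.0, 329.0], [380.0, 329.0]]
blue 3593 [393.5 184.3] [[337.3, 178.0], [367.0, 130.8], [448.0, 181.6], [418.4, 228.9]]
blue 279 [293.7 186.6] [[277.7, 178.1], [312.9, 176.6], [313.6, 193.8], [278.4, 195.2]]
blue 382 [352.4 271. ] [[342.0, 261.0], [363.0, 261.0], [363.0, 281.0], [342.0, 281.0]]
blue 114 [436.4 307.8] [[432.0, 298.0], [439.0, 298.0], [439.0, 319.0], [432.0, 319.0]]
T black
[327 156  11   7  27] [331.4 159.8]
[441 163  11  11  50] [444.4 169.1]
[384 217   5   9  19] [385.3 221.5]
[187 224   4   9  21] [188.1 227.5]
[194 224   7  10  40] [197.5 228.6]
[455 245   9  11  53] [458.5 249.5]
[368 297   9   8  23] [371.1 299.4]
green 4524 [442.9 212.1] [[411.0, 154.9], [456.2, 146.9], [477.6, 268.4], [432.4, 276.3]]
blue 6338 [201.5 215. ] [[153.8, 176.8], [226.9, 160.1], [248.2, 253.4], [175.2, 270.1]]
blue 240 [320.1 225.3] [[296.2, 244.0], [301.0, 206.4], [340.3, 211.3], [335.6, 249.0]]
```

```bash
python3 - <<'E'
from h import *
import pickle
S,T=pickle.load(open("im0.pkl","rb"))
a=cv2.resize(S["pixels"][140:240,250:350,::-1],(400,400),interpolation=0)
b=cv2.resize(T["pixels"][180:280,280:380,::-1],(400,400),interpolation=0)
cv2.imwrite("pics/st.png",np.hstack([a,b]))
E
```

```text
(no output)
```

View pics/st.png

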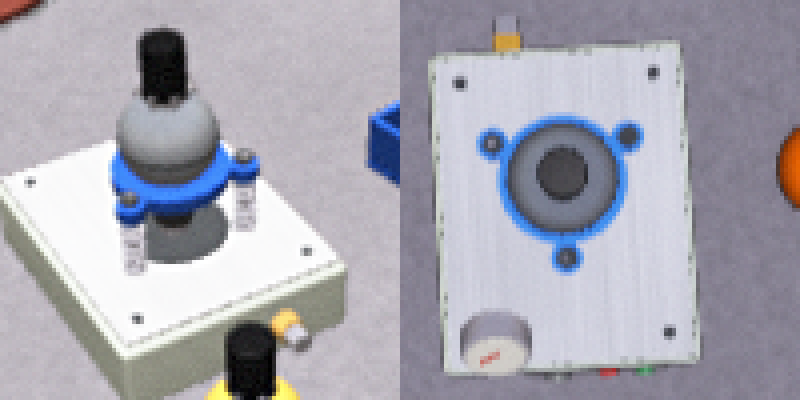

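View pics/cropT.png

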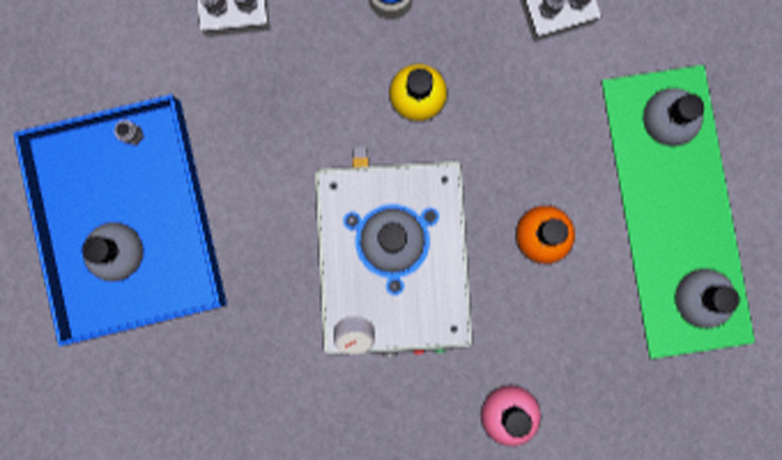

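```bash
python3 - <<'E'
from h import *
import pickle
S,T=pickle.load(open("im0.pkl","rb"))
t=T["pixels"].max(2);s=S["pixels"].max(2)
print(t[215:232,308:333]);print(t[158:182,432:458]);print(s[146:168,282:300])
E
```

```text
[[240 214 104  98 110 120 131 138 143 146 146 143 144 146 145 142 140 140
  137 126 118 101  81 216 238]
 [231 122  95 109 127 134 140 145 145 145 125 118 105 117 129 126 144 140
  139 139 129 115 103 135 214]
 [181  91 105 117 134 144 150 150 127 107  87  78  65  72  92  80 121 141
  144 145 142 129 118  96 125]
 [111  95 112 125 143 144 148 150  94  53  62  70  73  71  74  55  87 116
  143 141 141 135 123 111  89]
 [ 87 103 120 136 142 145 148 116  66  66  68  68  70  75  75  71  68  70
  142 143 144 144 135 121 100]
 [ 86 109 123 142 142 148 131  59  69  70  73  73  70  74  73  74  79  73
  115 141 144 148 138 127 109]
 [ 97 113 132 142 145 149  93  67  71  71  73  76  74  80  77  73  76  81
   68 140 143 142 141 126 115]
 [101 121 130 140 140 147  71  69  68  71  74  74  76  81  74  77  80  78
   54 142 142 143 140 132 118]
 [102 120 135 142 145 150  71  71  73  68  75  79  79  80  80  77  81  79
   50 139 141 141 145 130 121]
 [103 121 138 143 147 147  80  71  76  74  76  79  81  78  80  82  81  87
   40 140 144 141 145 132 119]
 [104 122 136 142 145 142 113  57  71  73  77  76 
[... 4253 characters left out ...]
 14   9  64 169 192 192]
 [191 202 205  89  13  15  23  12  25   6  12  10   9   5  49 164 189 191]
 [193 199 205  89  12  17  17  10  23  19  18  16  16  12  55 175 174 189]
 [193 193 182  86  19  12  11  22  18  19  13  14  16   6  63 194 175 185]
 [191 172 161  75  15  16  15  14  16  18  11  10   7  13  59 156 137 166]
 [189 151 154  77  12  28  18  20  11  14  19  23  33  19  54 133 162 173]
 [194 178 182 130  55 102  78  31   6  10  52  94  68  46  79 157 192 183]
 [188 189 192 180 126 113  77  33  25  25  76 109  91 111 170 193 194 183]
 [184 187 193 198 180 127 103 101 104  97 104 111 116 170 198 202 200 190]
 [181 185 187 192 193 164 148 158 163 157 161 148 169 194 200 199 197 195]]
```

```bash
python3 - <<'E'
from h import *
import pickle
S,T=pickle.load(open("im0.pkl","rb"))
def cap(r,p,th):
    x,y=p;m=np.zeros((400,640),bool);w=13
    m[y-w:y+w+1,x-w:x+w+1]=(r["pixels"].max(2)<th)[y-w:y+w+1,x-w:x+w+1]
    # rid of thin shading rims
    m2=cv2.morphologyEx(m.astype(np.uint8),cv2.MORPH_OPEN,np.ones((5,5),np.uint8))
    b,l=blobs(m2,30); i,s,c=min(b,key=lambda q:np.hypot(*(q[2]-p)))
    return c,s[:5]
J=dict(tested=((290,156),(320,223)),next=((388,152),(194,229)),near=((149,213),(459,249)),far=((179,267),(446,168)))
P={}
for k,(a,b) in J.items():
    c1,s1=cap(S,a,75);c2,s2=cap(T,b,88);X,g=tri(S,c1,T,c2);P[k]=X
    print(k,np.round(X,4),"gap",round(g,4),s1,s2,np.round(c1,1),np.round(c2,1), "reach",np.hypot(*X[:2]))
n,f=P["near"],P["far"];print("mid",(n+f)/2,"dist",np.linalg.norm(n-f),np.degrees(np.arctan2(*(f-n)[1::-1])))
for p in([411,154.9],[456.2,146.9],[477.6,268.4],[432.4,276.3]):print(plane(T,p,.004))
print("matc",np.mean([plane(T,p,.004) for p in([411,154.9],[456.2,146.9],[477.6,268.4],[432.4,276.3])],0))
print("ringc",plane(T,(320.1,225.3),.112))
# pins/lugs in top crop (px = 280+x/4)
for p in((492,144),(628,136),(567,258)): 
    q=plane(T,(280+(p[0]-400)/4,180+p[1]/4),.118);print("pin",q)
q=[plane(T,(280+(p[0]-400)/4,180+p[1]/4),.118) for p in((492,144),(628,136),(567,258))];print("pinmean",np.mean(q,0))
print("gauge",plane(T,(280+96/4,180+355/4),.115))
for k,p in dict(orange=(389,221),pink=(374,302),yellow=(332,158)).items(): print(k,plane(T,p,.11))
E
```

```text
tested [0.5005 0.0028 0.1832] gap 0.0012 [285 148  12  16 171] [315 218  12  12 123] [290.4 155.7] [320.4 223.2] reach 0.5004599541359304
next [0.4932 0.3055 0.0989] gap 0.0019 [384 145  10  14 125] [186 223  15  12 154] [388.5 151.5] [193.  228.4] reach 0.5800923106779716
near [ 0.4397 -0.3352  0.0965] gap 0.0022 [143 205  14  17 195] [455 244  16  12 163] [149.5 213.3] [462.7 249.6] reach 0.5529452539985203
far [ 0.6379 -0.3065  0.096 ] gap 0.002 [172 258  16  20 259] [441 161  15  13 152] [179.5 267.4] [447.9 167.1] reach 0.7077264401272656
mid [ 0.53881879 -0.32088347  0.09625961] dist 0.2002074811532672 8.232821317555107
[ 0.68655794 -0.23632963  0.004     ]
[ 0.70724547 -0.3559501   0.004     ]
[ 0.38998967 -0.4000277   0.004     ]
[ 0.37059164 -0.28335568  0.004     ]
matc [ 0.53859618 -0.31891578  0.004     ]
ringc [0.49884596 0.00397838 0.112     ]
pin [0.52061046 0.04390677 0.118     ]
pin [ 0.52484643 -0.03576386  0.118     ]
pin [4.53940224e-01 4.03114627e-04 1.18000000e-01]
pinmean [0.49979904 0.00284867 0.118     ]
gauge [0.39810221 0.04196756 0.115     ]
orange [ 0.50812183 -0.15849814  0.11      ]
pink [ 0.32057992 -0.11992954  0.11      ]
yellow [ 0.6593894  -0.02538463  0.11      ]
```

Measured:
- Tested axis is at (0.500, 0.003), and the pins' mean agrees. Cap mid-height is 0.183, against 0.186 from the text.
- Next is at (0.493, 0.305).
- The finished units are 200.2 mm apart, with their mid at about (0.539, -0.320). The mat corners agree.

First I turn the tool square to the world.

{"method": "step_arm", "body": {
  "increments": "0 0 0 0 0 -0.81; 0 0 0 0 0 -0.81; 0 0 0 0 0 -0.81; 0 0 0 0 0 -0.81; 0 0 0 0 0 0; 0 0 0 0 0 0",
  "fingers": 1,
  "newtons": 80
}}

```text
t: 0.7
tool_pos: [0.1994, 0.5922, 0.231]
tool_rot: [2.224, 2.218, -0.001]
contact_force: [0.3, 0.1, 0.0]
opening: 0.0852
```

```bash
cat > st.py <<'E'
import sys
from h import *; from station import ctrl
o=ctrl.get_obs();p=np.array(o["tool_pos"]);M=R.from_rotvec(np.array(o["tool_rot"]).ravel())
print("t",round(float(o["t"]),2),"p",np.round(p,4),"F",np.round(o["contact_force"],2),"open",np.round(o["opening"],4),"q",np.round(o["q"],2))
print("axes",np.round(M.as_matrix().T,4).tolist())
if len(sys.argv)>3: 
    d=np.array([float(v) for v in sys.argv[1:4]])-p; print("need (units of .025)",np.round(M.inv().apply(d)/.025,3))
E
python3 st.py 0.5003 0.0028 0.235
```

```text
t 0.7 p [0.1994 0.5922 0.231 ] F [0.32 0.06 0.01] open 0.0852 q [ 1.13  0.05  1.61 -0.    1.48 -0.44]
axes [[0.0028, 1.0, -0.0004], [1.0, -0.0028, -0.0002], [-0.0002, -0.0004, -1.0]]
need (units of .025) [-23.542  12.103  -0.151]
```

{"method": "step_arm", "body": {
  "increments": "-0.98 0.505 -0.01 0 0 0; -0.98 0.505 -0.01 0 0 0; -0.98 0.505 -0.01 0 0 0; -0.98 0.505 -0.01 0 0 0; -0.98 0.505 -0.01 0 0 0; -0.98 0.505 -0.01 0 0 0; -0.98 0.505 -0.01 0 0 0; -0.98 0.505 -0.01 0 0 0; -0.98 0.505 -0.01 0 0 0; -0.98 0.505 -0.01 0 0 0; -0.98 0.505 -0.01 0 0 0; -0.98 0.505 -0.01 0 0 0"
}}

```text
t: 1.7
tool_pos: [0.3511, 0.297, 0.2344]
tool_rot: [2.224, 2.218, 0.001]
contact_force: [0.2, -0.2, 0.3]
opening: 0.0855
```

{"method": "step_arm", "body": {
  "increments": "-0.98 0.505 -0.01 0 0 0; -0.98 0.505 -0.01 0 0 0; -0.98 0.505 -0.01 0 0 0; -0.98 0.505 -0.01 0 0 0; -0.98 0.505 -0.01 0 0 0; -0.98 0.505 -0.01 0 0 0; -0.98 0.505 -0.01 0 0 0; -0.98 0.505 -0.01 0 0 0; -0.98 0.505 -0.01 0 0 0; -0.98 0.505 -0.01 0 0 0; -0.98 0.505 -0.01 0 0 0; 0 0 0 0 0 0"
}}

```text
t: 2.7
tool_pos: [0.4907, 0.0251, 0.2371]
tool_rot: [2.228, 2.212, -0.001]
contact_force: [-0.7, 0.2, -0.4]
opening: 0.0855
```

```bash
python3 st.py 0.5003 0.0028 0.170
```

```text
t 2.7 p [0.4907 0.0251 0.2371] F [-0.67  0.16 -0.44] open 0.0855 q [-0.1  -0.28  1.91 -0.    1.51 -1.66]
axes [[0.0071, 1.0, -0.0017], [1.0, -0.0071, 0.0006], [0.0006, -0.0017, -1.0]]
need (units of .025) [-0.886  0.388  2.687]
```

{"method": "step_arm", "body": {
  "increments": "-0.44 0.2 0 0 0 0; -0.44 0.2 0 0 0 0; 0 0 0 0 0 0; 0 0 0 0 0 0"
}}

```text
t: 3.03
tool_pos: [0.4993, 0.0066, 0.237]
tool_rot: [-2.223, -2.22, -0.0]
contact_force: [-0.2, 0.1, -0.7]
opening: 0.0855
```

```bash
python3 st.py 0.5003 0.0028 0.170
```

```text
t 3.03 p [0.4993 0.0066 0.237 ] F [-0.16  0.12 -0.7 ] open 0.0855 q [-0.14 -0.26  1.89  0.    1.51 -1.71]
axes [[0.0014, 1.0, 0.0003], [1.0, -0.0014, -0.0003], [-0.0003, 0.0003, -1.0]]
need (units of .025) [-0.153  0.041  2.679]
```

{"method": "step_arm", "body": {
  "increments": "-0.15 0.04 0 0 0 0; 0 0 0.6 0 0 0; 0 0 0.6 0 0 0; 0 0 0.5 0 0 0; 0 0 0.5 0 0 0; 0 0 0.48 0 0 0; 0 0 0 0 0 0; 0 0 0 0 0 0"
}}

```text
t: 3.7
tool_pos: [0.4998, 0.003, 0.1691]
tool_rot: [-2.221, -2.22, 0.002]
contact_force: [0.3, -0.0, -0.0]
opening: 0.0859
```

```bash
python3 - <<'E'
from h import *; from station import ctrl
S=ctrl.get_image("scene");T=ctrl.get_image("top")
a=cv2.resize(S["pixels"][90:240,220:370,::-1],(400,400),interpolation=2)
b=cv2.resize(T["pixels"][150:300,245:395,::-1],(400,400),interpolation=2)
cv2.imwrite("pics/g1.png",np.hstack([a,b]))
E
python3 st.py 0.5003 0.0028 0.170
```

```text
t 3.8 p [0.5008 0.0028 0.1708] F [ 0.56 -0.33  0.41] open 0.0855 q [-0.14 -0.21  1.96  0.    1.39 -1.71]
axes [[0.0007, 1.0, -0.0002], [1.0, -0.0007, 0.0012], [0.0012, -0.0002, -1.0]]
need (units of .025) [ 0.001 -0.021  0.032]
```

View pics/g1.png

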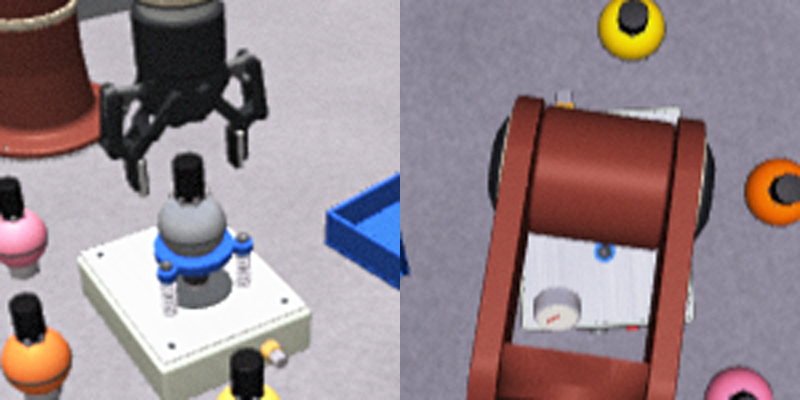

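The fingers stand on either side of the cap, with tips at about (137,190) and (238,163) in the crop. Their midpoint (188,176) lies on the cap at (187,175), so I close.

{"method": "step_arm", "body": {
  "increments": "0 0 0 0 0 0; 0 0 0 0 0 0; 0 0 0 0 0 0; 0 0 0 0 0 0; 0 0 0 0 0 0; 0 0 0 0 0 0; 0 0 0 0 0 0; 0 0 0 0 0 0; 0 0 0 0 0 0; 0 0 0 0 0 0",
  "fingers": -1,
  "newtons": 80
}}

```text
t: 4.63
tool_pos: [0.5005, 0.0026, 0.1704]
tool_rot: [2.222, 2.22, -0.0]
contact_force: [-0.2, -2.7, 2.6]
opening: 0.0261
```

```bash
python3 st.py 0.5003 0.0028 0.230
```

```text
t 4.63 p [0.5005 0.0026 0.1704] F [-0.22 -2.67  2.58] open 0.0261 q [-0.14 -0.21  1.96 -0.    1.39 -1.71]
axes [[0.0008, 1.0, -0.0006], [1.0, -0.0008, 0.0005], [0.0005, -0.0006, -1.0]]
need (units of .025) [ 0.008 -0.008 -2.386]
```

{"method": "step_arm", "body": {
  "increments": "0 0 -0.2 0 0 0; 0 0 -0.3 0 0 0; 0 0 -0.4 0 0 0; 0 0 -0.5 0 0 0; 0 0 -0.5 0 0 0; 0 0 -0.4 0 0 0; 0 0 -0.3 0 0 0; 0 0 0 0 0 0; 0 0 0 0 0 0"
}}

```text
t: 5.38
tool_pos: [0.5007, 0.0028, 0.2358]
tool_rot: [2.222, 2.22, 0.001]
contact_force: [0.3, 0.9, -6.8]
opening: 0.0261
```

```bash
python3 st.py 0.5388 -0.3195 0.235
```

```text
t 5.38 p [0.5007 0.0028 0.2358] F [ 0.34  0.93 -6.82] open 0.0261 q [-0.14 -0.26  1.89  0.    1.5  -1.71]
axes [[0.0008, 1.0, -0.0002], [1.0, -0.0008, 0.0014], [0.0014, -0.0002, -1.0]]
need (units of .025) [-12.89    1.536   0.038]
```

{"method": "step_arm", "body": {
  "increments": "-0.3 0 0 0 0 0; -0.6 0 0 0 0 0; -0.85 0.12 0 0 0 0; -0.85 0.12 0 0 0 0; -0.85 0.12 0 0 0 0; -0.85 0.12 0 0 0 0; -0.85 0.12 0 0 0 0; -0.85 0.12 0 0 0 0; -0.85 0.12 0 0 0 0; -0.85 0.12 0 0 0 0; -0.85 0.12 0 0 0 0"
}}

```text
t: 6.3
tool_pos: [0.5264, -0.2123, 0.2336]
tool_rot: [-2.221, -2.219, 0.001]
contact_force: [1.0, 0.6, -6.1]
opening: 0.0259
```

{"method": "step_arm", "body": {
  "increments": "-0.85 0.12 0 0 0 0; -0.85 0.12 0 0 0 0; -0.85 0.12 0 0 0 0; -0.85 0.12 0 0 0 0; -0.6 0 0 0 0 0; -0.34 0 0 0 0 0; 0 0 0 0 0 0; 0 0 0 0 0 0; 0 0 0 0 0 0"
}}

```text
t: 7.05
tool_pos: [0.539, -0.3185, 0.2348]
tool_rot: [-2.221, -2.221, -0.001]
contact_force: [-0.0, 0.5, -5.6]
opening: 0.0259
```

```bash
python3 - <<'E'
from h import *; from station import ctrl
S=ctrl.get_image("scene");T=ctrl.get_image("top")
a=cv2.resize(S["pixels"][130:330,90:290,::-1],(400,400),interpolation=2)
b=cv2.resize(T["pixels"][100:300,350:550,::-1],(400,400),interpolation=2)
cv2.imwrite("pics/g2.png",np.hstack([a,b]))
import pickle;pickle.dump((S,T),open("im2.pkl","wb"))
E
python3 st.py 0.5388 -0.3195 0.090
```

```text
t 7.15 p [ 0.5391 -0.3184  0.2351] F [ 0.29 -0.7  -5.17] open 0.0263 q [-0.65  0.05  1.61  0.    1.48 -2.22]
axes [[-0.0004, 1.0, 0.0004], [1.0, 0.0004, -0.0], [-0.0, 0.0004, -1.0]]
need (units of .025) [-0.046 -0.014  5.804]
```

View pics/g2.png

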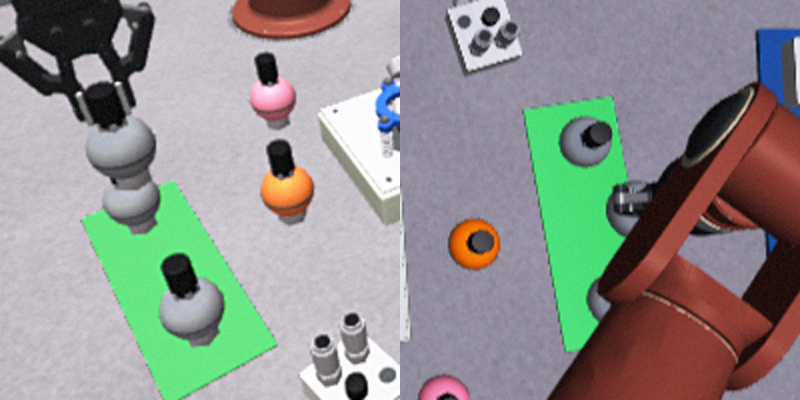

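The tested unit hangs upright in the grip, sphere at about (120,148) in the left crop, over the gap between the finished ones. Now I lower to about 7 mm above expected contact.

{"method": "step_arm", "body": {
  "increments": "-0.05 0 0.3 0 0 0; 0 0 0.6 0 0 0; 0 0 0.8 0 0 0; 0 0 0.8 0 0 0; 0 0 0.8 0 0 0; 0 0 0.8 0 0 0; 0 0 0.7 0 0 0; 0 0 0.5 0 0 0; 0 0 0.3 0 0 0; 0 0 0.1 0 0 0; 0 0 0 0 0 0; 0 0 0 0 0 0"
}}

```text
t: 8.15
tool_pos: [0.5397, -0.3211, 0.0936]
tool_rot: [2.221, 2.219, 0.0]
contact_force: [-0.1, -0.4, -4.6]
opening: 0.0263
```

```bash
python3 - <<'E'
from h import *; from station import ctrl
S=ctrl.get_image("scene");T=ctrl.get_image("top")
a=cv2.resize(S["pixels"][190:310,110:230,::-1],(400,400),interpolation=2)
b=cv2.resize(T["pixels"][130:280,390:540,::-1],(400,400),interpolation=2)
cv2.imwrite("pics/g3.png",np.hstack([a,b]))
import pickle;pickle.dump((S,T),open("im3.pkl","wb"))
E
python3 st.py 0.5388 -0.3195 0.0854
```

```text
t 8.25 p [ 0.54   -0.3214  0.0943] F [-0.06  0.89 -5.17] open 0.0257 q [-0.66  0.18  1.72 -0.    1.25 -2.23]
axes [[0.0008, 1.0, -0.0018], [1.0, -0.0008, 0.0023], [0.0023, -0.0018, -1.0]]
need (units of .025) [ 0.077 -0.049  0.355]
```

View pics/g3.png

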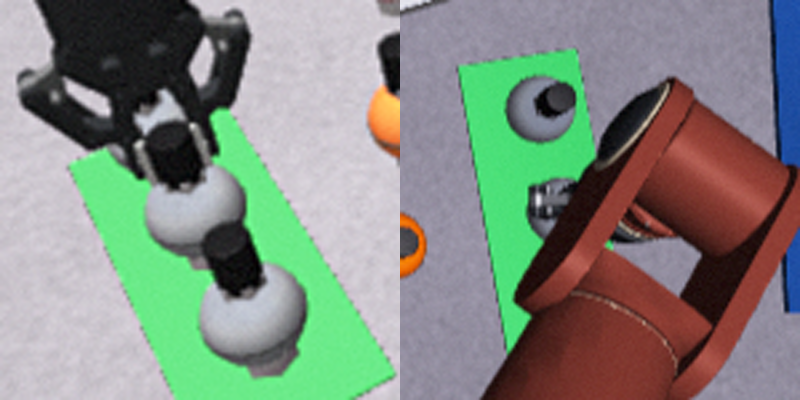

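{"method": "step_arm", "body": {
  "increments": "0.04 -0.03 0.1 0 0 0; 0 0 0.1 0 0 0; 0 0 0.04 0 0 0; 0 0 0 0 0 0; 0 0 0 0 0 0"
}}

```text
t: 8.67
tool_pos: [0.5383, -0.3197, 0.0864]
tool_rot: [-2.222, -2.22, 0.0]
contact_force: [-0.4, -0.6, -5.8]
opening: 0.0258
```

{"method": "step_arm", "body": {
  "increments": "0 0 0.03 0 0 0; 0 0 0 0 0 0; 0 0 0 0 0 0"
}}

```text
t: 8.92
tool_pos: [0.5385, -0.3199, 0.0861]
tool_rot: [2.222, 2.22, 0.0]
contact_force: [0.3, -0.3, -4.6]
opening: 0.026
```

```bash
python3 st.py 0.5388 -0.3195 0.0854
```

```text
t 8.92 p [ 0.5385 -0.3199  0.0861] F [ 0.26 -0.3  -4.63] open 0.026 q [-0.65  0.18  1.72  0.    1.23 -2.22]
axes [[0.0009, 1.0, -0.0003], [1.0, -0.0009, 0.0004], [0.0004, -0.0003, -1.0]]
need (units of .025) [0.014 0.012 0.029]
```

Creep down until the force reading shows the weight taken by the mat.

{"method": "step_arm", "body": {
  "increments": "0 0 0.02 0 0 0; 0 0 0 0 0 0; 0 0 0 0 0 0"
}}

```text
t: 9.17
tool_pos: [0.5387, -0.3199, 0.0861]
tool_rot: [2.222, 2.22, 0.0]
contact_force: [-1.9, 1.2, -0.7]
opening: 0.0263
```

{"method": "step_arm", "body": {
  "increments": "0 0 0.02 0 0 0; 0 0 0 0 0 0; 0 0 0 0 0 0"
}}

```text
t: 9.42
tool_pos: [0.5388, -0.32, 0.086]
tool_rot: [2.221, 2.22, 0.0]
contact_force: [-2.3, 1.6, 4.7]
opening: 0.026
```

{"method": "step_arm", "body": {
  "increments": "0 0 0.02 0 0 0; 0 0 0 0 0 0; 0 0 0 0 0 0"
}}

```text
t: 9.67
tool_pos: [0.5389, -0.32, 0.086]
tool_rot: [2.221, 2.22, 0.001]
contact_force: [-2.8, 2.8, 6.5]
opening: 0.0259
```

{"method": "step_arm", "body": {
  "increments": "0 0 -0.03 0 0 0; 0 0 0 0 0 0; 0 0 0 0 0 0"
}}

```text
t: 9.92
tool_pos: [0.5388, -0.32, 0.086]
tool_rot: [2.221, 2.22, 0.0]
contact_force: [-1.9, 1.8, 5.7]
opening: 0.0261
```

{"method": "step_arm", "body": {
  "increments": "0 0 0 0 0 0; 0 0 0 0 0 0; 0 0 0 0 0 0; 0 0 0 0 0 0; 0 0 0 0 0 0; 0 0 0 0 0 0; 0 0 0 0 0 0; 0 0 0 0 0 0",
  "fingers": 1
}}

```text
t: 10.58
tool_pos: [0.5384, -0.3197, 0.085]
tool_rot: [2.222, 2.221, 0.0]
contact_force: [-0.8, 0.6, -0.3]
opening: 0.0851
```

{"method": "step_arm", "body": {
  "increments": "0 0 -0.2 0 0 0; 0 0 -0.4 0 0 0; 0 0 -0.6 0 0 0; 0 0 -0.6 0 0 0; 0 0 -0.6 0 0 0; 0 0 -0.6 0 0 0; 0 0 -0.6 0 0 0; 0 0 -0.6 0 0 0; 0.4 0 -0.4 0 0 0; 0.8 0 0 0 0 0; 0.8 0 0 0 0 0; 0.8 0 0 0 0 0"
}}

```text
t: 11.58
tool_pos: [0.5384, -0.2485, 0.2009]
tool_rot: [2.223, 2.22, 0.001]
contact_force: [0.3, -0.2, -0.5]
opening: 0.0854
```

{"method": "step_arm", "body": {
  "increments": "0.95 -0.07 0 0 0 0; 0.95 -0.07 0 0 0 0; 0.95 -0.07 0 0 0 0; 0.95 -0.07 0 0 0 0; 0.95 -0.07 0 0 0 0; 0.95 -0.07 0 0 0 0; 0.95 -0.07 0 0 0 0; 0.95 -0.07 0 0 0 0; 0.95 -0.07 0 0 0 0; 0.95 -0.07 0 0 0 0; 0.95 -0.07 0 0 0 0; 0.95 -0.07 0 0 0 0"
}}

```text
t: 12.58
tool_pos: [0.517, 0.037, 0.2005]
tool_rot: [-2.222, -2.221, -0.0]
contact_force: [0.6, -0.7, -0.3]
opening: 0.0853
```

```bash
python3 - <<'E'
from h import *; from station import ctrl
S=ctrl.get_image("scene");T=ctrl.get_image("top")
a=cv2.resize(S["pixels"][190:310,110:230,::-1],(400,400),interpolation=2)
b=cv2.resize(T["pixels"][130:280,390:540,::-1],(400,400),interpolation=2)
cv2.imwrite("pics/g4.png",np.hstack([a,b]))
import pickle;pickle.dump((S,T),open("im4.pkl","wb"))
E
python3 st.py 0.4932 0.3045 0.20
```

```text
t 12.68 p [0.5168 0.0383 0.2004] F [ 0.46 -0.56  0.44] open 0.0858 q [-0.07 -0.18  1.89  0.    1.44 -1.64]
axes [[-0.0033, 1.0, 0.0011], [1.0, 0.0033, -0.0002], [-0.0002, 0.0011, -1.0]]
need (units of .025) [10.65  -0.911  0.026]
```

View pics/g4.png

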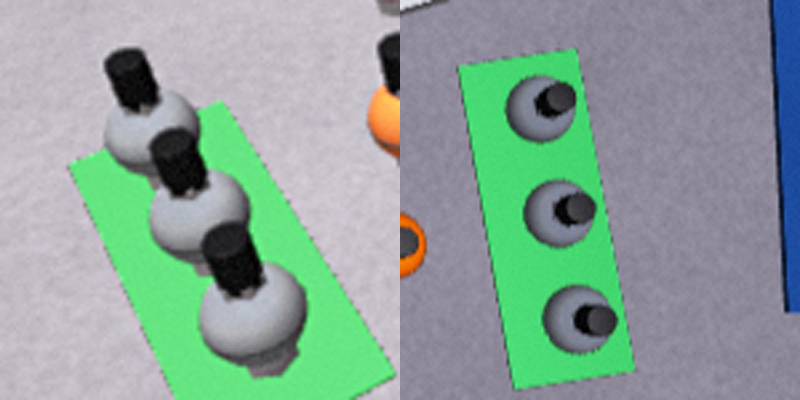

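The three units stand in a row, with spheres at about (540,108), (559,213) and (578,319) in the right crop, so the middle one is midway. I check that in numbers and re-measure the next unit.

```bash
python3 - <<'E'
from h import *
import pickle
S,T=pickle.load(open("im4.pkl","rb"))
def cap(r,p,th):
    x,y=p;m=np.zeros((400,640),bool);w=13
    m[y-w:y+w+1,x-w:x+w+1]=(r["pixels"].max(2)<th)[y-w:y+w+1,x-w:x+w+1]
    m2=cv2.morphologyEx(m.astype(np.uint8),cv2.MORPH_OPEN,np.ones((5,5),np.uint8))
    b,l=blobs(m2,30); i,s,c=min(b,key=lambda q:np.hypot(*(q[2]-p)));return c
P={k:tri(S,cap(S,a,75),T,cap(T,b,88)) for k,a,b in(("near",(149,213),(459,249)),("mid",(163,239),(454,209)),("far",(179,267),(446,168)))}
for k in P:print(k,P[k])
n,m,f=(P[k][0][:2] for k in("near","mid","far"));u=(f-n)/np.linalg.norm(f-n);d=m-(n+f)/2;print("along",d@u,"across",d@[-u[1],u[0]])
c=cap(T,(194,229),88); print("next top-view",c)
E
```

```text
near (array([ 0.43982057, -0.33517365,  0.09655556]), np.float64(0.002324892692935001))
mid (array([ 0.53865295, -0.32059228,  0.09648041]), np.float64(0.0023409826722557456))
far (array([ 0.6376223 , -0.30651309,  0.09730054]), np.float64(0.0026541264399931063))
along -3.177396706910367e-05 across 0.0002583114638954417
next top-view [192.97350993 228.46357616]
```

{"method": "step_arm", "body": {
  "increments": "0.9 -0.075 0 0 0 0; 0.9 -0.075 0 0 0 0; 0.9 -0.075 0 0 0 0; 0.9 -0.075 0 0 0 0; 0.9 -0.075 0 0 0 0; 0.9 -0.075 0 0 0 0; 0.9 -0.075 0 0 0 0; 0.9 -0.075 0 0 0 0; 0.9 -0.075 0 0 0 0; 0.9 -0.075 0 0 0 0; 0.9 -0.075 0 0 0 0; 0.7 -0.075 0 0 0 0"
}}

```text
t: 13.68
tool_pos: [0.4951, 0.3014, 0.2003]
tool_rot: [2.222, 2.221, 0.0]
contact_force: [0.3, -1.3, -0.0]
opening: 0.0852
```

{"method": "step_arm", "body": {
  "increments": "0 0 0 0 0 0; 0 0 0 0 0 0; 0 0 0 0 0 0"
}}

```text
t: 13.93
tool_pos: [0.4954, 0.2995, 0.2001]
tool_rot: [2.223, 2.22, -0.001]
contact_force: [0.2, 0.2, 0.2]
opening: 0.0852
```

```bash
python3 st.py 0.4932 0.3045 0.086
```

```text
t 13.93 p [0.4954 0.2995 0.2001] F [0.16 0.24 0.22] open 0.0852 q [ 0.42 -0.03  1.75 -0.    1.42 -1.15]
axes [[0.0013, 1.0, -0.0007], [1.0, -0.0013, -0.0001], [-0.0001, -0.0007, -1.0]]
need (units of .025) [ 0.204 -0.088  4.562]
```

The tested unit is placed to within 0.3 mm. Now I go down on the next one.

{"method": "step_arm", "body": {
  "increments": "0.2 -0.09 0 0 0 0; 0 0 0.5 0 0 0; 0 0 0.7 0 0 0; 0 0 0.7 0 0 0; 0 0 0.7 0 0 0; 0 0 0.7 0 0 0; 0 0 0.6 0 0 0; 0 0 0.4 0 0 0; 0 0 0.25 0 0 0; 0 0 0 0 0 0; 0 0 0 0 0 0"
}}

```text
t: 14.85
tool_pos: [0.4932, 0.3052, 0.0864]
tool_rot: [2.223, 2.22, 0.0]
contact_force: [-0.2, -0.1, 0.6]
opening: 0.0852
```

```bash
python3 - <<'E'
from h import *; from station import ctrl
S=ctrl.get_image("scene")
cv2.imwrite("pics/g5.png",cv2.resize(S["pixels"][80:230,320:470,::-1],(450,450),interpolation=2))
E
python3 st.py 0.4932 0.3045 0.0864
```

```text
t 14.9 p [0.4937 0.3055 0.0871] F [-0.59 -0.13  0.73] open 0.0851 q [ 0.43  0.08  1.84 -0.    1.22 -1.14]
axes [[0.0009, 1.0, 0.0006], [1.0, -0.0009, 0.0013], [0.0013, 0.0005, -1.0]]
need (units of .025) [-0.039 -0.019  0.028]
```

View pics/g5.png

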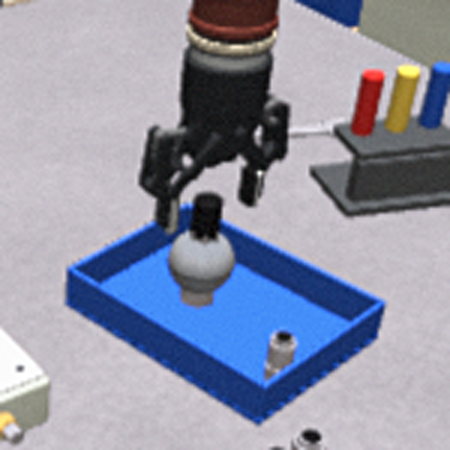

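The finger tips are at (166,222) and (250,200) in the crop, either side of the cap at (207,215), and the coupling is well away. Closing with a stronger grip for the later push.

{"method": "step_arm", "body": {
  "increments": "-0.03 0 0 0 0 0; 0 0 0 0 0 0; 0 0 0 0 0 0; 0 0 0 0 0 0; 0 0 0 0 0 0; 0 0 0 0 0 0; 0 0 0 0 0 0; 0 0 0 0 0 0; 0 0 0 0 0 0; 0 0 0 0 0 0; 0 0 0 0 0 0",
  "fingers": -1,
  "newtons": 90
}}

```text
t: 15.82
tool_pos: [0.4936, 0.3047, 0.087]
tool_rot: [2.222, 2.22, 0.001]
contact_force: [-0.9, -2.0, 5.0]
opening: 0.0257
```

```bash
python3 st.py 0.4932 0.3045 0.25
```

```text
t 15.82 p [0.4936 0.3047 0.087 ] F [-0.88 -2.02  5.  ] open 0.0257 q [ 0.42  0.08  1.84 -0.    1.22 -1.15]
axes [[0.0008, 1.0, 0.0002], [1.0, -0.0008, 0.001], [0.001, 0.0002, -1.0]]
need (units of .025) [-5.000e-03 -8.000e-03 -6.521e+00]
```

{"method": "step_arm", "body": {
  "increments": "0 0 -0.2 0 0 0; 0 0 -0.4 0 0 0; 0 0 -0.6 0 0 0; 0 0 -0.8 0 0 0; 0 0 -0.8 0 0 0; 0 0 -0.8 0 0 0; 0 0 -0.8 0 0 0; 0 0 -0.8 0 0 0; 0 0 -0.6 0 0 0; 0 0 -0.2 0 0 0; 0 0 0 0 0 0; 0 0 0 0 0 0"
}}

```text
t: 16.82
tool_pos: [0.4922, 0.3043, 0.2346]
tool_rot: [-2.221, -2.22, 0.004]
contact_force: [0.1, 0.3, -6.8]
opening: 0.0259
```

```bash
python3 st.py 0.5003 0.0028 0.235
```

```text
t 16.82 p [0.4922 0.3043 0.2346] F [ 0.12  0.26 -6.79] open 0.0259 q [ 0.43 -0.06  1.72  0.    1.48 -1.15]
axes [[0.0007, 1.0, -0.001], [1.0, -0.0007, -0.0025], [-0.0025, -0.001, -1.0]]
need (units of .025) [-1.2058e+01  3.3100e-01 -4.0000e-03]
```

{"method": "step_arm", "body": {
  "increments": "-0.3 0 0 0 0 0; -0.6 0.03 0 0 0 0; -0.85 0.03 0 0 0 0; -0.85 0.03 0 0 0 0; -0.85 0.03 0 0 0 0; -0.85 0.03 0 0 0 0; -0.85 0.03 0 0 0 0; -0.85 0.03 0 0 0 0; -0.85 0.03 0 0 0 0; -0.85 0.03 0 0 0 0; -0.85 0.03 0 0 0 0; -0.85 0.03 0 0 0 0"
}}

```text
t: 17.82
tool_pos: [0.5, 0.0673, 0.235]
tool_rot: [-2.223, -2.219, 0.003]
contact_force: [1.0, 0.2, -6.8]
opening: 0.0257
```

{"method": "step_arm", "body": {
  "increments": "-0.85 0 0 0 0 0; -0.85 0 0 0 0 0; -0.6 0 0 0 0 0; -0.36 0 0 0 0 0; 0 0 0 0 0 0; 0 0 0 0 0 0; 0 0 0 0 0 0; 0 0 0 0 0 0"
}}

```text
t: 18.48
tool_pos: [0.5009, 0.0038, 0.2361]
tool_rot: [-2.221, -2.221, -0.0]
contact_force: [-0.5, 0.1, -6.7]
opening: 0.026
```

```bash
python3 st.py 0.5003 0.0028 0.2; python3 - <<'E'
from h import *; from station import ctrl
S=ctrl.get_image("scene");T=ctrl.get_image("top")
a=cv2.resize(S["pixels"][90:240,220:370,::-1],(400,400),interpolation=2)
b=cv2.resize(T["pixels"][150:300,245:395,::-1],(400,400),interpolation=2)
cv2.imwrite("pics/g6.png",np.hstack([a,b]))
E
```

```text
t 18.48 p [0.5009 0.0038 0.2361] F [-0.53  0.14 -6.73] open 0.026 q [-0.14 -0.25  1.89  0.    1.51 -1.71]
axes [[-0.0002, 1.0, 0.0004], [1.0, 0.0002, -0.0004], [-0.0004, 0.0004, -1.0]]
need (units of .025) [-0.039 -0.024  1.443]
```

View pics/g6.png

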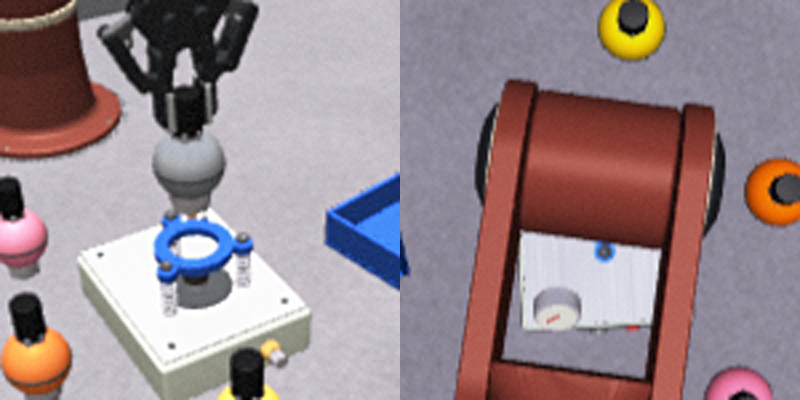

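The held unit hangs upright, sphere at about (188,163) in the left crop, above the empty ring at (194,246). Now lowering into the ring.

{"method": "step_arm", "body": {
  "increments": "-0.03 -0.02 0.3 0 0 0; 0 0 0.4 0 0 0; 0 0 0.4 0 0 0; 0 0 0.4 0 0 0; 0 0 0.3 0 0 0; 0 0 0.2 0 0 0; 0 0 0.15 0 0 0; 0 0 0.1 0 0 0; 0 0 0 0 0 0; 0 0 0 0 0 0; 0 0 0 0 0 0"
}}

```text
t: 19.5
tool_pos: [0.501, 0.0022, 0.1808]
tool_rot: [2.222, 2.22, 0.001]
contact_force: [-0.7, -0.6, -6.5]
opening: 0.0259
```

```bash
python3 st.py 0.5003 0.0028 0.171
```

```text
t 19.5 p [0.501  0.0022 0.1808] F [-0.71 -0.63 -6.46] open 0.0259 q [-0.14 -0.21  1.95  0.    1.4  -1.71]
axes [[0.0008, 1.0, -0.0002], [1.0, -0.0008, 0.0012], [0.0012, -0.0002, -1.0]]
need (units of .025) [ 0.022 -0.029  0.39 ]
```

{"method": "step_arm", "body": {
  "increments": "0.01 -0.02 0.1 0 0 0; 0 0 0.1 0 0 0; 0 0 0.1 0 0 0; 0 0 0.05 0 0 0; 0 0 0 0 0 0; 0 0 0 0 0 0"
}}

```text
t: 20.0
tool_pos: [0.5004, 0.0025, 0.1715]
tool_rot: [2.222, 2.22, 0.001]
contact_force: [1.3, -1.2, -6.4]
opening: 0.0254
```

{"method": "step_arm", "body": {
  "increments": "0 0 0.06 0 0 0; 0 0 0.06 0 0 0; 0 0 0 0 0 0; 0 0 0 0 0 0"
}}

```text
t: 20.33
tool_pos: [0.501, 0.0024, 0.1698]
tool_rot: [2.221, 2.219, 0.002]
contact_force: [-0.0, -0.2, 2.2]
opening: 0.0258
```

{"method": "step_arm", "body": {
  "increments": "0 0 0.06 0 0 0; 0 0 0.06 0 0 0; 0 0 0 0 0 0; 0 0 0 0 0 0"
}}

```text
t: 20.67
tool_pos: [0.5008, 0.0024, 0.166]
tool_rot: [2.221, 2.219, 0.002]
contact_force: [2.9, -0.6, 4.2]
opening: 0.0259
```

The sphere met the ring at TCP z of about 0.170, and the spring force matches the text (4 N at about 4.5 mm). Continuing down.

{"method": "step_arm", "body": {
  "increments": "0 0 0.06 0 0 0; 0 0 0.06 0 0 0; 0 0 0.06 0 0 0; 0 0 0.06 0 0 0; 0 0 0 0 0 0; 0 0 0 0 0 0"
}}

```text
t: 21.17
tool_pos: [0.5009, 0.0024, 0.1604]
tool_rot: [2.221, 2.219, 0.002]
contact_force: [1.0, -1.0, 7.1]
opening: 0.0261
```

{"method": "step_arm", "body": {
  "increments": "0 0 0.06 0 0 0; 0 0 0.06 0 0 0; 0 0 0 0 0 0; 0 0 0 0 0 0"
}}

```text
t: 21.5
tool_pos: [0.501, 0.0024, 0.1578]
tool_rot: [2.221, 2.219, 0.002]
contact_force: [0.8, -0.8, 8.5]
opening: 0.0258
```

{"method": "step_arm", "body": {
  "increments": "0 0 0.04 0 0 0; 0 0 0.04 0 0 0; 0 0 0 0 0 0; 0 0 0 0 0 0"
}}

```text
t: 21.83
tool_pos: [0.5011, 0.0024, 0.1561]
tool_rot: [2.221, 2.219, 0.002]
contact_force: [-0.0, -1.2, 9.9]
opening: 0.026
```

{"method": "step_arm", "body": {
  "increments": "0 0 0.04 0 0 0; 0 0 0 0 0 0; 0 0 0 0 0 0; 0 0 0 0 0 0"
}}

```text
t: 22.17
tool_pos: [0.5011, 0.0024, 0.1552]
tool_rot: [2.221, 2.219, 0.002]
contact_force: [0.5, -0.9, 10.4]
opening: 0.026
```

{"method": "step_arm", "body": {
  "increments": "0 0 0.03 0 0 0; 0 0 0 0 0 0; 0 0 0 0 0 0; 0 0 0 0 0 0"
}}

```text
t: 22.5
tool_pos: [0.5013, 0.0024, 0.1552]
tool_rot: [2.221, 2.219, 0.003]
contact_force: [-1.2, -0.8, 12.4]
opening: 0.0261
```

The z motion has stopped and the force is rising faster, so the foot is on the seal. I add a few newtons.

{"method": "step_arm", "body": {
  "increments": "0 0 0.02 0 0 0; 0 0 0 0 0 0; 0 0 0 0 0 0; 0 0 0 0 0 0"
}}

```text
t: 22.83
tool_pos: [0.5014, 0.0024, 0.1552]
tool_rot: [2.22, 2.219, 0.003]
contact_force: [-1.4, -1.9, 15.1]
opening: 0.0259
```

{"method": "step_arm", "body": {
  "increments": "0 0 0 0 0 0; 0 0 0 0 0 0; 0 0 0 0 0 0; 0 0 0 0 0 0; 0 0 0 0 0 0; 0 0 0 0 0 0"
}}

```text
t: 23.33
tool_pos: [0.5014, 0.0024, 0.1552]
tool_rot: [2.22, 2.219, 0.003]
contact_force: [-2.0, 0.2, 14.4]
opening: 0.0259
```

{"method": "step_arm", "body": {
  "increments": "0 -0.02 0.025 0 0 0; 0 0 0 0 0 0; 0 0 0 0 0 0; 0 0 0 0 0 0; 0 0 0 0 0 0; 0 0 0 0 0 0; 0 0 0 0 0 0; 0 0 0 0 0 0"
}}

```text
t: 24.0
tool_pos: [0.5013, 0.0024, 0.1552]
tool_rot: [2.22, 2.218, 0.004]
contact_force: [-2.4, -0.9, 15.4]
opening: 0.0257
```

```bash
python3 st.py; python3 - <<'E'
from h import *; from station import ctrl
S=ctrl.get_image("scene");T=ctrl.get_image("top")
a=cv2.resize(S["pixels"][110:230,235:355,::-1],(400,400),interpolation=2)
b=cv2.resize(T["pixels"][120:320,300:500,::-1],(400,400),interpolation=2)
cv2.imwrite("pics/g7.png",np.hstack([a,b]))
E
python3 st.py
```

```text
t 24.0 p [0.5013 0.0024 0.1552] F [-2.41 -0.93 15.39] open 0.0257 q [-0.14 -0.19  1.98  0.    1.35 -1.71]
axes [[0.0007, 1.0, -0.0006], [1.0, -0.0007, 0.0042], [0.0042, -0.0006, -1.0]]
t 24.1 p [0.5013 0.0024 0.1551] F [-1.52 -0.61 16.28] open 0.0257 q [-0.14 -0.19  1.98  0.    1.35 -1.71]
axes [[0.0007, 1.0, -0.0006], [1.0, -0.0007, 0.0041], [0.0041, -0.0006, -1.0]]
```

View pics/g7.png

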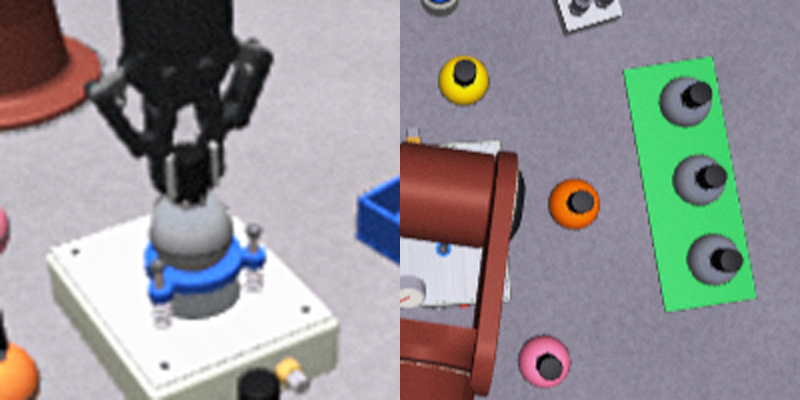

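The ring is pressed down, with the pins standing clear above the lugs at (158,270) and (253,235) in the left crop, and the unit upright. I add a little more push for margin.

{"method": "step_arm", "body": {
  "increments": "0 0 0.025 0 0 0; 0 0 0 0 0 0; 0 0 0 0 0 0; 0 0 0 0 0 0; 0 0 0 0 0 0; 0 0 0 0 0 0; 0 0 0 0 0 0; 0 0 0 0 0 0"
}}

```text
t: 24.77
tool_pos: [0.5014, 0.0023, 0.1551]
tool_rot: [2.22, 2.218, 0.004]
contact_force: [-3.7, -0.3, 19.2]
opening: 0.0259
```

{"method": "step_arm", "body": {
  "increments": "0 0 0 0 0 0; 0 0 0 0 0 0; 0 0 0 0 0 0; 0 0 0 0 0 0; 0 0 0 0 0 0; 0 0 0 0 0 0; 0 0 0 0 0 0; 0 0 0 0 0 0; 0 0 0 0 0 0; 0 0 0 0 0 0; 0 0 0 0 0 0; 0 0 0 0 0 0"
}}

```text
t: 25.77
tool_pos: [0.5014, 0.0023, 0.1551]
tool_rot: [2.22, 2.218, 0.004]
contact_force: [-3.4, -1.0, 18.0]
opening: 0.026
```

The push holds steady at about 18 N for a second, 15.4 mm below first ring contact. Handing in.

```bash
python3 -c "
from station import ctrl
print(ctrl.finish_job())"
```

```text
the job is handed in; nothing more can be done
None
```

Both parts of the job are done, and I handed it in at about 26 s with the arm still holding the next accumulator pressed down. No verdict was reported.

- **Tested accumulator:** I lifted it out of the ring and stood it on the green mat, lowering until the mat took its weight before opening the fingers. A two-view check put it within 0.3 mm of midway between the finished ones and in line with them.
- **Next accumulator:** I took it from the tray, set it in the ring and pressed it onto the seal. The downward movement stopped about 15–16 mm below first contact with the ring. The push then held at about 18 N for a second, with a grip setting of 90 N. The last picture showed the ring down and the unit upright.

**Small disagreements:**
- The camera cap heights read 3–5 mm lower than the text. I put this down to the dark-pixel threshold, and the contact heights agreed with the text to about 1 mm.
- While pressing there was a sideways force of about 3 N and a tilt of about 0.2°. I left both as they were.
- I did not re-measure the bystanders' positions at the end, but none looked moved in the later pictures.

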